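# Clamp a turned jar in the cam clamp

### The job

Stand the little light-wood jar upright in the V of the cam clamp, then turn the clamp's black knob clockwise until the spring plunger drops into the notch of the brass disc, so that the clamp stays shut and holds the jar for sanding. Feel for the drop and stop there: do not force the knob on against the seated plunger. Leave the sanding block, the tower and the houses where they are.

Things in the scene. Friction and masses are not known exactly. Their poses are not given: they have to be found in the camera images.
- clamp: cam clamp screwed to the table: wooden base 90 x 240 x 16 mm, origin under its centre, z up. Along its y axis: V jaw open to +y (y -114 to -75 mm, top 44 mm above the table), sprung presser pad with cork face (top 44 mm; the knob drives it to -y, up to 17 N), brass disc (radius 30 mm, top 48 mm) under the knob, plunger block (y 85 to 115 mm, top 56 mm)
- nest (a point): fixed point on top of the clamp's base (16 mm above the table) under the axis of a jar that sits in the V; axes as the clamp's. Open, the presser leaves 5 to 10 mm of room in y, so set the jar down 2 to 3 mm towards +y of it; the presser pushes it home
- knob_axis (a point): fixed point on the axis of the black rubber knob, half-way up: 50 mm across, 67 to 96 mm above the table, gripped at any yaw. Clockwise from above closes; start angle unknown: the plunger drops after 0.85 to 1.35 rad, with under 0.25 N m till then; let go too early it may spring back. 0.06 rad past the drop the notch wall meets the plunger: over 25 N there (0.7 N m on the knob) is forcing it
- plunger_end (a point): centre of the outer face of the plunger's black button (15 mm across, 43 mm above the table) at the clamp's +y end. Its y in the clamp's frame is 136.5 mm while the plunger rides on the disc's rim (a red band shows) and 132.5 mm when it has dropped into the notch. A spring moves it
- jar_mid (a point): the turned jar of light bare wood with its lid fixed on, 73 mm tall, 55 g; this point is on its axis half-way up (36.5 mm). Round: 38 mm across at the foot, 47 mm at the belly 26 mm up, 46 mm at the lid's rim 48 mm up, then a small knob. Stands alone on the cloth to the right of the clamp
- sanding_block: cork and wood sanding block, 39 x 65 x 28 mm, origin under its centre; to be left alone
- tower: light round toy tower with pointed roof, 51 mm across, 99 mm tall, origin under its centre; to be left alone
- house: brown oiled toy house, 58 x 56 x 125 mm, origin under its centre, behind the clamp; to be left alone
Not all that is in view belongs to the job. What is shaped like the part that bears jar_mid but blue or red is not meant.

How it is judged (in metres and radians):
On the way, in this order (a step that is already met when the one before it is completed fails the run):
1. the jar stands upright in the clamp's nest (horizontal distance between jar_mid and nest below 0.012 m and z of jar_mid in the frame of nest below 0.041 m and angle between jar_mid's own z axis and vertical below 0.12 rad), for 0.2 s.
2. the plunger has dropped into the notch (y of plunger_end in the frame of clamp below 0.1335 m), for 0.2 s.
At the end, for the whole second after the job is handed in: the plunger is in the notch (dropped by 3 mm or more) and the jar stands in the V, upright within 7 degrees, within 6 mm of the nest and down on the base, at rest and pressed by the presser with over 4 N (y of plunger_end in the frame of clamp below 0.1335 m and horizontal distance between jar_mid and nest below 0.006 m and z of jar_mid in the frame of nest below 0.041 m and angle between jar_mid's own z axis and vertical below 0.12 rad and contact force between jar and presser above 4 N and linear speed of jar below 0.02 m/s); the robot touches nothing.
It fails at once if the knob was forced against the plunger (contact force between plunger and cam above 25 N).
It fails at once if the sanding block was moved (distance of sanding_block from where it was at the start of the episode above 0.015 m).
It fails at once if the round tower was moved (distance of tower from where it was at the start of the episode above 0.015 m).
It fails at once if the oiled house was moved (distance of house from where it was at the start of the episode above 0.015 m).
It also fails if it takes over 61 s, if anything falls off the work surface, if the arm or the gripper's body presses on something with over 40 N, if the wrist force passes 120 N, or if a joint passes its speed limit or range.

### The arm

A 6-joint arm with a two-finger parallel gripper is mounted at the origin on a cart in front of the work surface, level with it; the furniture and walls round the work are solid. World frame = base frame: x ahead of the robot, y to its left, z up, the work surface at z = 0. Lengths are in m, angles in degrees, forces in N, time in s.
With the tool pointing down it reaches from about 0.325 to 0.85 m from the base axis. Payload 15.5 kg.
Tool frame: the origin (TCP) lies midway between the tips of the shut fingers; the grasp point (between the pads) lies 19 mm behind it; y points along the fingers, x is the direction in which the jaws open and shut, and the axes are right-handed (so a half turn about y gives the same grasp; the last joint's range is limited). The gripper opens to 91 mm and grips with 3 to 60 N. Pads are 32 mm wide; open, the fingers measure 118 mm over their backs; the gripper's body (76 mm by 178 mm) begins 60 mm behind the grasp point.
Start: joints at [67.81, 28.281, 77.091, -0, 74.628, -5.472], TCP at [0.18, 0.599, 0.194] pointing down, gripper open.
Joint ranges: [-166.48, 166.48], [-47.26, 123.95], [12.59, 153.08], [-70.14, 250.14], [6.76, 159.57], [-176.63, 176.63]. Speed limits (degrees/s): [108.29, 108.29, 147.25, 172.46, 172.46, 172.46].

### API

Orientations are given as a 3x3 rotation matrix whose columns are the frame's x, y, z axes.
In Python, from bench import ctrl gives the robot as it stands. The module is installed in compiled form; this text tells all that it offers. Calls block until the motion is done:
- ctrl.goto(position, orientation): joint-space move of the TCP to a pose.
- ctrl.move_l(position, vel=0.15, ori=None, contact_N=None): straight line of the TCP; ori=None keeps the orientation; vel is the mean speed in m/s. With contact_N (N) it stops when the force on the tool has changed by that much, and returns True; else False.
- ctrl.movej(angles): joint-space move.
- ctrl.command_gripper(opening): opening from 0.0 (shut) to 1.0 (fully open); the grip force is fixed at half the most; returns when the fingers have stopped.
- ctrl.sleep(seconds).
- ctrl.ik(position, orientation): joint angles nearest the present ones, or None.
- ctrl.read_camera(name): name is "scene" or "side" or "wrist"; returns the picture (384x512x3 uint8, blue, green, red); there is no depth.
- ctrl.camera_params(name): a dict with "fx", "fy", "cx", "cy" (pixels), "pose" (4x4, takes a point from camera to world coordinates); the wrist camera has in their place "T_tool_cam" (4x4, takes a point from camera to tool coordinates, whose origin is the TCP and whose axes are the tool frame's). Camera axes: x right, y up, looking along -z (the intrinsics and any distortion apply to the point x, -y, -z); pixel columns grow to the right and rows downward; lengths in m; the calibration is good to about 2 mm. A picture is of the moment at which its call begins: read the wrist's pose just before it. camera_params takes no time and is no camera call.
A pose or a line that the arm cannot do raises ctrl.MotionError and nothing moves.
- ctrl.sign_off(): hands the job in, once; it reports no verdict.
Readings, each from a call of its own:
- ctrl.current_t(): time.
- ctrl.current_q(): joint angles.
- ctrl.current_dq(): joint speeds.
- ctrl.current_effort(): joint torques, N m.
- ctrl.current_tool_pos(): TCP position.
- ctrl.current_eef_rot(): TCP orientation.
- ctrl.current_contact_force(): force on the tool from outside, world axes, zero at the start.
- ctrl.current_wrist_torque(): the same for the moment, N m.
- ctrl.current_grip_width(): opening from 0.0 (shut) to 1.0 (fully open).
Only numpy, scipy, OpenCV 4.12 (cv2) and the standard library are available. Lean on these libraries where they do the work, as an engineer would, in place of code of your own. Each camera call takes 0.05 s, during which the arm holds its last target.

## Working session

There is one attempt and no reset: what is moved stays moved. The work goes in short steps, each a Python script; the robot and the scene stay as the last script left them, time stands still between calls to the robot, and variables do not carry over. Pictures are saved under pics/ and viewed, and the job is handed in when it is done.

```bash
mkdir -p pics; ls
python3 - <<'E'
from bench import ctrl
import cv2,numpy as np
np.set_printoptions(precision=4,suppress=True)
print(ctrl.current_t(),ctrl.current_tool_pos());print(ctrl.current_eef_rot())
for n in("scene","side","wrist"):
    im=ctrl.read_camera(n);cv2.imwrite(f"pics/{n}0.png",im);print(n,ctrl.camera_params(n))
print(ctrl.current_t())
E
```

```text
pics
0.0 [0.1796 0.5982 0.193 ]
[[ 0.2876 -0.0005 -0.9577]
 [ 0.9577 -0.0012  0.2876]
 [-0.0013 -1.      0.0001]]
scene {'fx': 452.1032028584733, 'fy': 452.1032028584733, 'cx': 257.0472202629308, 'cy': 195.98991164932903, 'pose': array([[ 0.5592,  0.5866, -0.5858, -0.3083],
       [-0.829 ,  0.4036, -0.3872, -0.6508],
       [ 0.0093,  0.7021,  0.712 ,  1.1407],
       [ 0.    ,  0.    ,  0.    ,  1.    ]])}
side {'fx': 433.4554145766665, 'fy': 433.4554145766665, 'cx': 249.71426805454058, 'cy': 199.2964058440096, 'pose': array([[ 0.9964,  0.0401, -0.0749,  0.4325],
       [-0.0846,  0.549 , -0.8316, -1.3798],
       [ 0.0077,  0.8349,  0.5504,  0.9664],
       [ 0.    ,  0.    ,  0.    ,  1.    ]])}
wrist {'fx': 308.98263790513886, 'fy': 308.98263790513886, 'cx': 258.09157912620117, 'cy': 191.36660915292683, 'T_tool_cam': array([[ 1.    ,  0.    ,  0.0007, -0.0005],
       [ 0.0007,  0.2662, -0.9639, -0.1903],
       [-0.0002,  0.9639,  0.2662,  0.0767],
       [ 0.    ,  0.    ,  0.    ,  1.    ]])}
0.15
```

View pics/scene0.png

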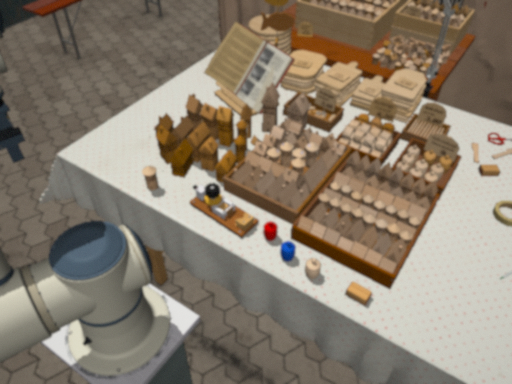

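View pics/side0.png

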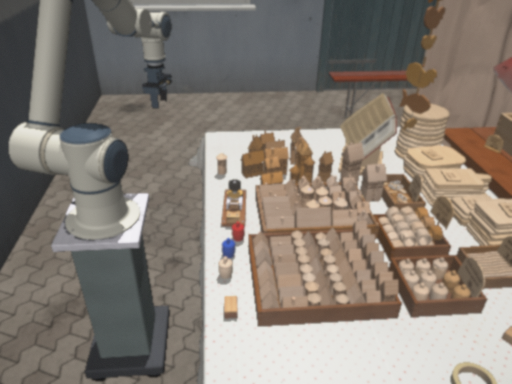

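View pics/wrist0.png

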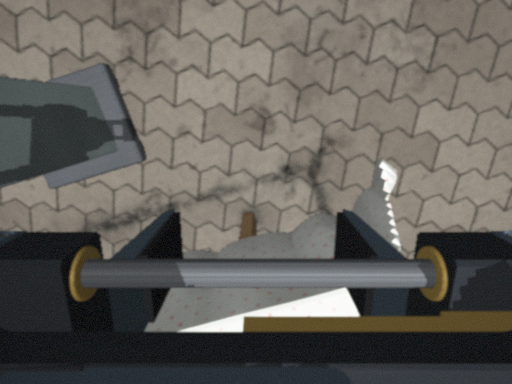

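The clamp is at about (225,212) in the scene view, with its knob at (212,190). There are three jar-shaped things: red (270,231), blue (288,251) and light wood (313,268). The light-wood one fits the description. The tower is at (151,177) and the sanding block at (358,292). I'll confirm with enlarged crops.

Run:
```python
import cv2,numpy as np
a=cv2.imread('pics/scene0.png')[165:310,130:380];b=cv2.imread('pics/side0.png')[145:325,190:270]
cv2.imwrite('pics/c_scene.png',cv2.resize(a,None,fx=3.2,fy=3.2,interpolation=cv2.INTER_CUBIC))
cv2.imwrite('pics/c_side.png',cv2.resize(b,None,fx=3.3,fy=3.3,interpolation=cv2.INTER_CUBIC))
```

```text
(no output)
```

View pics/c_scene.png

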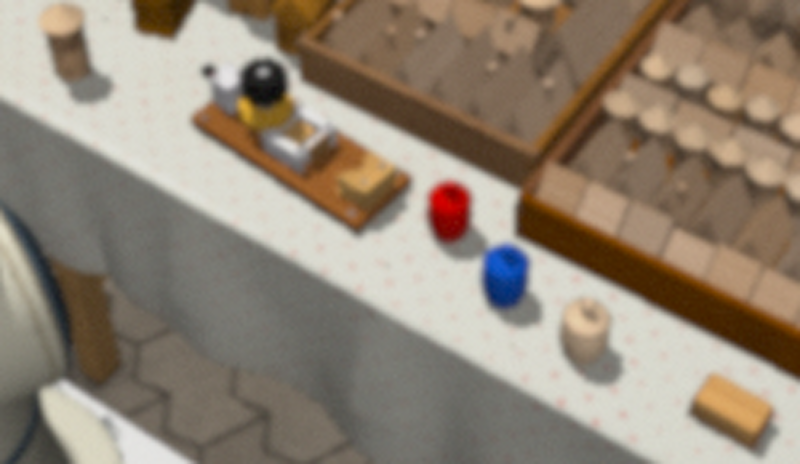

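View pics/c_side.png

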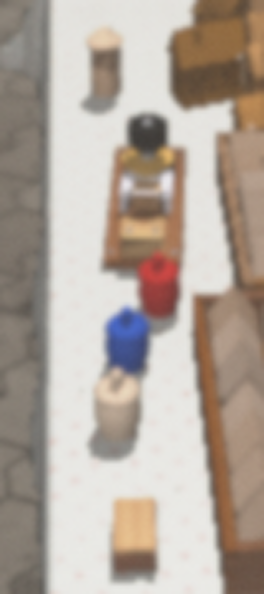

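The crop confirms the light bare-wood jar at scene (313,268) and side (226,268). The clamp's V end faces the jars and its plunger end is upper left. I'll do a coarse location now, then refine with the wrist camera.

```bash
cat > h.py <<'E'
import numpy as np,cv2
from bench import ctrl
np.set_printoptions(precision=4,suppress=True)
def ray(uv,cp,T):
    d=np.array([(uv[0]-cp['cx'])/cp['fx'],-(uv[1]-cp['cy'])/cp['fy'],-1.0])
    return T[:3,3],T[:3,:3]@d
def plane(uv,cp,T,z):
    o,d=ray(uv,cp,T);return o+d*(z-o[2])/d[2]
def tri(rs):
    A=np.zeros((3,3));b=np.zeros(3)
    for o,d in rs:
        d=d/np.linalg.norm(d);P=np.eye(3)-np.outer(d,d);A+=P;b+=P@o
    p=np.linalg.solve(A,b)
    return p,[np.linalg.norm(np.cross(p-o,d/np.linalg.norm(d))) for o,d in rs]
def proj(p,cp,T):
    q=np.linalg.inv(T)@np.append(p,1);return np.array([cp['cx']+cp['fx']*q[0]/-q[2],cp['cy']+cp['fy']*q[1]/q[2]])
def toolT(): 
    T=np.eye(4);T[:3,:3]=ctrl.current_eef_rot();T[:3,3]=ctrl.current_tool_pos();return T
def R(yaw): # tool down, jaw axis x at yaw (deg)
    a=np.radians(yaw);x=np.array([np.cos(a),np.sin(a),0]);y=np.array([0,0,-1.]);return np.column_stack([x,y,np.cross(x,y)])
def wrist(name):
    cp=ctrl.camera_params('wrist');T=toolT()@cp['T_tool_cam'];im=ctrl.read_camera('wrist');cv2.imwrite('pics/'+name+'.png',im);np.save('pics/'+name+'.npy',T);return im,cp,T
E
python3 - <<'E'
from h import *
s,d=ctrl.camera_params('scene'),ctrl.camera_params('side')
def S(u,v):return (130+u/3.2,165+v/3.2)
def D(u,v):return (190+u/3.3,145+v/3.3)
P={'jarmid':(S(585,330),D(117,405),.0365),'knobtop':(S(264,80),D(148,125),.085),'red':(S(450,212),D(158,286),.036),'blue':(S(506,276),D(127,341),.036),
'block':(S(732,408),D(134,530),.02),'tower':(S(68,45),D(104,65),.05)}
for k,(a,b,z) in P.items():
    print(k,tri([ray(a,s,s['pose']),ray(b,d,d['pose'])]),plane(a,s,s['pose'],z),plane(b,d,d['pose'],z))
for n,a in {'baseNearR(-y)':(360,231),'base+y left':(195,122),'base -y far':(410,180)}.items(): print(n,plane(S(*a),s,s['pose'],.016 if 'Near' not in n else 0.0))
for yaw in(0,90,-90,180):print(yaw,ctrl.ik([.42,.1,.2],R(yaw)))
E
```

```text
jarmid (array([ 0.4495, -0.3528,  0.0306]), [np.float64(0.0006871948616166665), np.float64(0.0006871948616165884)]) [ 0.4448 -0.3549  0.0365] [ 0.4499 -0.3586  0.0365]
knobtop (array([0.5016, 0.062 , 0.0879]), [np.float64(0.003700695907769027), np.float64(0.003700695907768999)]) [0.4997 0.0607 0.085 ] [0.5042 0.0727 0.085 ]
red (array([ 0.4998, -0.1706,  0.0303]), [np.float64(0.0013128017232106532), np.float64(0.0013128017232106569)]) [ 0.4943 -0.174   0.036 ] [ 0.5003 -0.1762  0.036 ]
blue (array([ 0.4629, -0.2586,  0.03  ]), [np.float64(0.0012698879465493733), np.float64(0.0012698879465493924)]) [ 0.4574 -0.2616  0.036 ] [ 0.4635 -0.2642  0.036 ]
block (array([ 0.4584, -0.5007,  0.0177]), [np.float64(0.0007957233223300439), np.float64(0.0007957233223301438)]) [ 0.456  -0.5015  0.02  ] [ 0.4589 -0.502   0.02  ]
tower (array([0.4571, 0.3058, 0.0387]), [np.float64(0.0012539557137857846), np.float64(0.0012539557137858277)]) [0.4479 0.2947 0.05  ] [0.4576 0.2873 0.05  ]
baseNearR(-y) [ 0.4476 -0.0967  0.    ]
base+y left [0.4599 0.1286 0.016 ]
base -y far [ 0.5217 -0.1078  0.016 ]
0 [  5.4577  12.2683 102.2539  -0.      65.4778   5.4577]
90 [  5.4577  12.2683 102.2539  -0.      65.4778 -84.5423]
-90 [  5.4577  12.2683 102.2539  -0.      65.4778  95.4577]
180 [   5.4577   12.2683  102.2539   -0.       65.4778 -174.5423]
```

Run:
```python
from h import *
t=ctrl.current_t()
ctrl.goto([.41,-.05,.24],R(-90));print(ctrl.current_t()-t)
im,cp,T=wrist('w1');print(T, ctrl.current_q())
cv2.imwrite('pics/w1b.png',cv2.resize(im[:260],None,fx=1.56,fy=1.56,interpolation=cv2.INTER_CUBIC))
```

```text
2.45
[[ 0.0012  0.9639  0.2663  0.4836]
 [-1.      0.001   0.0008 -0.0495]
 [ 0.0005 -0.2663  0.9639  0.4302]
 [ 0.      0.      0.      1.    ]] [-15.1861   7.94   100.7323   0.0062  71.3308  74.7352]
```

View pics/w1b.png

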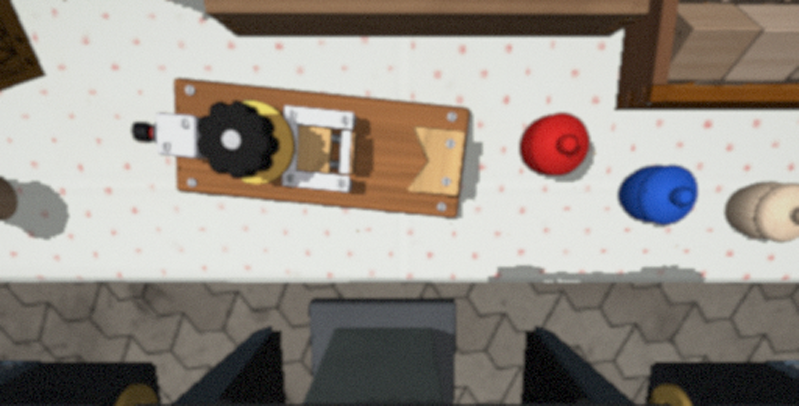

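This view shows the base corners at about (176,79), (470,107), (457,217) and (178,190) in the enlarged picture. The knob is at (235,140), the V is at (437,160), the presser is near (345,150) and the jar is at the right edge. I'll measure the base from a mask and check its size, while moving over the jar.

Run:
```python
from h import *
im=cv2.imread('pics/w1.png');T=np.load('pics/w1.npy');cp=ctrl.camera_params('wrist')
hsv=cv2.cvtColor(im,cv2.COLOR_BGR2HSV)
# non-cloth saturated region around clamp
m=((hsv[...,1]>90)&(hsv[...,0]<25)).astype(np.uint8)
m[:45]=0;m[145:]=0;m[:,:108]=0;m[:,308:]=0
m=cv2.morphologyEx(m,cv2.MORPH_CLOSE,np.ones((5,5)))
c=max(cv2.findContours(m,0,2)[0],key=cv2.contourArea)
ps=np.array([plane(p[0],cp,T,.016)[:2] for p in c])
r=cv2.minAreaRect((ps*1000).astype(np.float32));print(r,cv2.boxPoints(r))
q=np.array([(176,79),(470,107),(457,217),(178,190)])/1.56
w=np.array([plane(p,cp,T,.016) for p in q]);print(w,w.mean(0),np.linalg.norm(w-np.roll(w,-1,0),axis=1))
k=plane(np.array((235,140))/1.56,cp,T,.096);print('knob',k)
v=[plane(np.array(p)/1.56,cp,T,.044) for p in [(415,128),(428,158),(408,191),(466,131),(460,196)]];print('V',v)
print('presser',[plane(np.array(p)/1.56,cp,T,.044) for p in [(351,131),(350,175),(355,112),(350,191)]])
print('plunger',plane(np.array((134,132))/1.56,cp,T,.043))
t=ctrl.current_t()
ctrl.goto([.385,-.36,.2],R(-90));print(ctrl.current_t()-t)
im,cp,T=wrist('w2')
cv2.imwrite('pics/w2b.png',cv2.resize(im[:260],None,fx=1.56,fy=1.56,interpolation=cv2.INTER_CUBIC))
```

```text
((495.7519836425781, 18.048049926757812), (235.11669921875, 86.83548736572266), 84.56361389160156) [[ 441.392   -94.8681]
 [ 527.8369 -103.0949]
 [ 550.1119  130.9642]
 [ 463.6671  139.191 ]]
[[ 0.5493  0.1298  0.016 ]
 [ 0.5289 -0.1038  0.016 ]
 [ 0.4413 -0.0961  0.016 ]
 [ 0.4635  0.1387  0.016 ]] [0.4957 0.0172 0.016 ] [0.2345 0.0879 0.2359 0.0863]
knob [0.4996 0.0609 0.096 ]
V [array([ 0.5109, -0.059 ,  0.044 ]), array([ 0.4891, -0.0692,  0.044 ]), array([ 0.4643, -0.0539,  0.044 ]), array([ 0.5088, -0.0978,  0.044 ]), array([ 0.4605, -0.0948,  0.044 ])]
presser [array([ 0.5087, -0.0105,  0.044 ]), array([ 0.4764, -0.0089,  0.044 ]), array([ 0.5222, -0.0139,  0.044 ]), array([ 0.4642, -0.0085,  0.044 ])]
plunger [0.5078 0.1546 0.043 ]
1.1917
```

View pics/w2b.png

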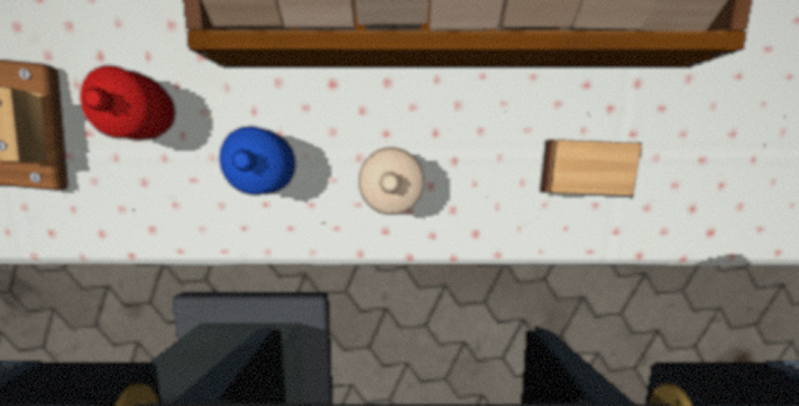

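The jar is alone at (391,182) in the enlarged picture, with the blue one well to its left and the sanding block to its right. I'll measure its centre and compare it with the coarse (0.4495, -0.353).

Run:
```python
from h import *
im=cv2.imread('pics/w2.png');T=np.load('pics/w2.npy');cp=ctrl.camera_params('wrist')
print('knob top',plane(np.array((391,182))/1.56,cp,T,.072))
b=cv2.cvtColor(im,cv2.COLOR_BGR2HSV)
m=((b[...,0]<25)&(b[...,1]>45)).astype(np.uint8);m[:90]=0;m[145:]=0;m[:,:225]=0;m[:,280:]=0
m=cv2.morphologyEx(cv2.morphologyEx(m,cv2.MORPH_OPEN,np.ones((3,3))),cv2.MORPH_CLOSE,np.ones((5,5)))
c=max(cv2.findContours(m,0,2)[0],key=cv2.contourArea)
ce,r=cv2.minEnclosingCircle(c);print(ce,r,cv2.boundingRect(c))
p=plane(ce,cp,T,.038);e=plane((ce[0]+r,ce[1]),cp,T,.038);print('belly',p,'diam',2*np.linalg.norm(p-e))
for yaw in(90,-90,0,180):
  print(yaw,ctrl.ik([p[0],p[1],.033],R(yaw)))
```

```text
knob top [ 0.4486 -0.3516  0.072 ]
(251.75926208496094, 116.63580322265625) 22.390417098999023 (231, 95, 40, 42)
belly [ 0.4475 -0.3521  0.038 ] diam 0.049672344257611065
90 [ -44.2024   35.4799   94.3162   -0.       50.2039 -134.2024]
-90 [-44.2024  35.4799  94.3162  -0.      50.2039  45.7976]
0 [-44.2024  35.4799  94.3162  -0.      50.2039 -44.2024]
180 [-44.2024  35.4799  94.3162  -0.      50.2039 135.7976]
```

Both estimates agree on (0.448, -0.352), and the 49.7 mm diameter against 47 mm is plausible. I'll pick the jar by the lid rim with the jaws along the clamp's x, so the fingertips stay above the 44 mm V and presser tops when I place it.

Run:
```python
from h import *
Y=-5.4
ctrl.goto([.448,-.352,.14],R(Y))
print(ctrl.move_l([.448,-.352,.033],vel=.15,contact_N=8),ctrl.current_tool_pos())
ctrl.command_gripper(0.0);print('w mm',ctrl.current_grip_width()*91,ctrl.current_t())
ctrl.move_l([.448,-.352,.2],vel=.2);print('w mm',ctrl.current_grip_width()*91,ctrl.current_contact_force())
ctrl.goto([.41,-.05,.2],R(-90));print(ctrl.current_t())
im,cp,T=wrist('w3')
cv2.imwrite('pics/w3b.png',cv2.resize(im,None,fx=1.56,fy=1.56,interpolation=cv2.INTER_CUBIC))
```

```text
False [ 0.4483 -0.3524  0.0337]
w mm 33.40555647133002 7.0
w mm 32.430596878544456 [-0.3112  0.0114 -0.0468]
9.775
```

View pics/w3b.png

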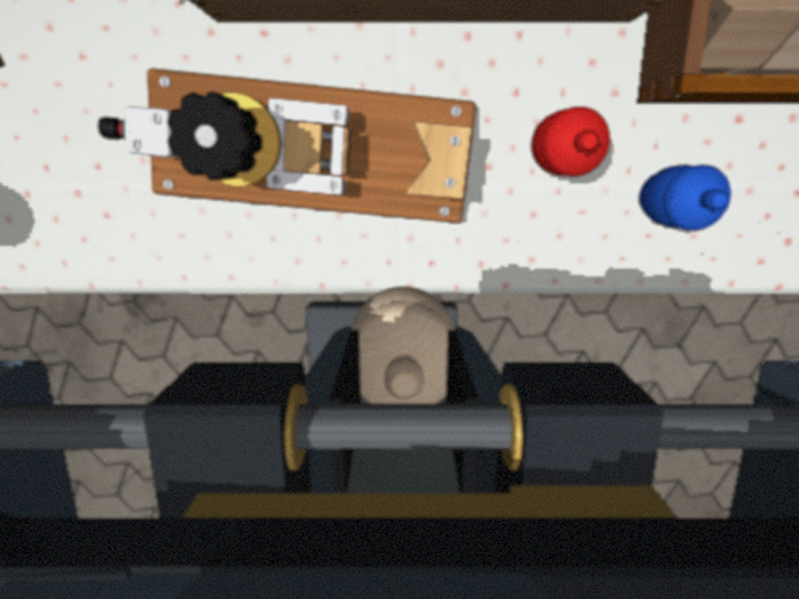

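The grip width of 32 mm is not the 46 mm I expected, so I'm looking closely at the grasp.

Run:
```python
from h import *
im=cv2.imread('pics/w3.png')[175:275,190:330]
s=ctrl.read_camera('scene');d=ctrl.read_camera('side')
cv2.imwrite('pics/scene3.png',s);cv2.imwrite('pics/side3.png',d)
a=cv2.resize(im,(700,500),interpolation=cv2.INTER_CUBIC)
cp=ctrl.camera_params('scene');ds=ctrl.camera_params('side')
p=ctrl.current_tool_pos()
u=proj(p,cp,cp['pose']).astype(int);w=proj(p,ds,ds['pose']).astype(int);print(u,w)
def cr(i,u):return cv2.resize(i[max(u[1]-35,0):u[1]+35,u[0]-35:u[0]+35],(390,390),interpolation=cv2.INTER_CUBIC)
cv2.imwrite('pics/c3.png',a);cv2.imwrite('pics/c3b.png',np.hstack([cr(s,u),cr(d,w)]))
```

```text
[221 194] [209 174]
```

View pics/c3.png

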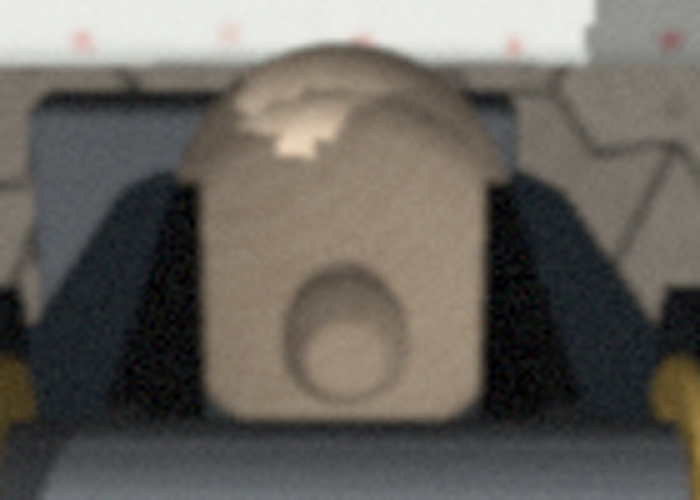

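View pics/c3b.png

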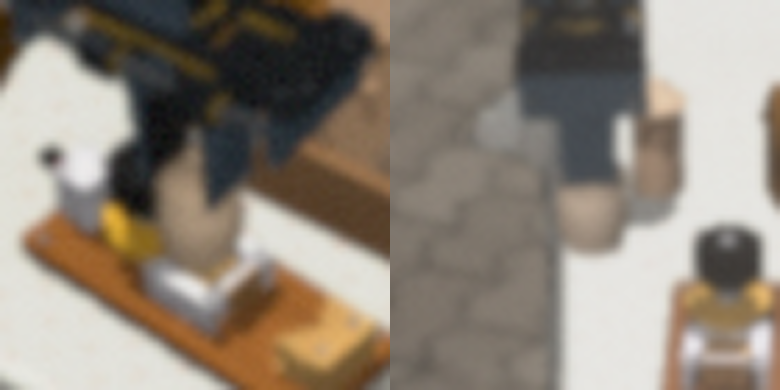

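The picture shows the jar held upright by its lid. The pads bite into the rim on both sides. In both the wrist and side views the jar sits about 3–4.5 mm toward tool +z from the pad centre. I'll measure the clamp again in this picture and allow for that offset.

Run:
```python
from h import *
im=cv2.imread('pics/w3.png');T=np.load('pics/w3.npy');cp=ctrl.camera_params('wrist')
hsv=cv2.cvtColor(im,cv2.COLOR_BGR2HSV)
m=((hsv[...,1]>90)&(hsv[...,0]<25)).astype(np.uint8)
m[:40]=0;m[150:]=0;m[:,:88]=0;m[:,312:]=0
m=cv2.morphologyEx(m,cv2.MORPH_CLOSE,np.ones((5,5)))
c=max(cv2.findContours(m,0,2)[0],key=cv2.contourArea)
for z in(.016,):
 ps=np.array([plane(p[0],cp,T,z)[:2] for p in c])
 r=cv2.minAreaRect((ps*1000).astype(np.float32));b=cv2.boxPoints(r);print(z,r[0],r[1],r[2])
C=np.array(r[0])/1000
b=b/1000;lo=b[np.argsort(b[:,1])];ax=(lo[2:].mean(0)-lo[:2].mean(0));ax/=np.linalg.norm(ax);print(ax,'yaw',np.degrees(np.arctan2(-ax[0],ax[1])))
ex=np.array([ax[1],-ax[0]])
def loc(p,z):
    q=plane(np.array(p)/1.56,cp,T,z)[:2]-C;return np.array([q@ex,q@ax])*1000
for n,p,z in[('Vtip',(416,124),.044),('Vapex',(430,156),.044),('Vtip2',(408,194),.044),('Vend1',(471,127),.044),('Vend2',(464,198),.044),('pad',(347,126),.044),('pad',(345,175),.044),('knob',(215,136),.096),('plunger',(99,127),.043),('boltcap',(206,136),.1)]:print(n,loc(p,z))
s=cv2.resize(im[60:140,80:320],None,fx=3.3,fy=3.3,interpolation=cv2.INTER_CUBIC);cv2.imwrite('pics/c4.png',s)
```

```text
0.016 (495.81817626953125, 18.076950073242188) (235.13023376464844, 86.83676147460938) 84.58163452148438
[0.0944 0.9955] yaw -5.41837
Vtip [ 22.027  -75.8845]
Vapex [  2.2625 -87.6063]
Vtip2 [-24.6691 -75.0241]
Vend1 [  23.6543 -113.224 ]
Vend2 [ -23.6783 -114.5681]
pad [ 16.3211 -29.4491]
pad [-15.943  -30.1279]
knob [ 0.3143 40.3081]
plunger [ -0.2396 138.4901]
boltcap [-0.2542 43.9347]
```

View pics/c4.png

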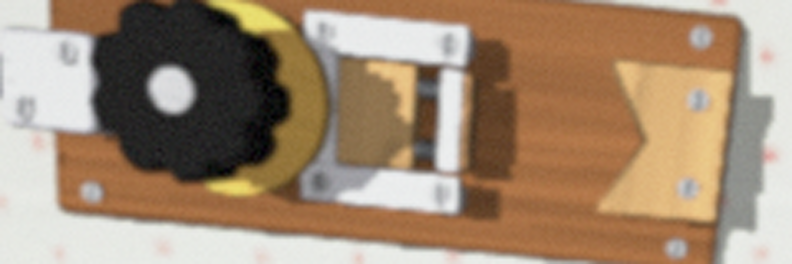

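Run:
```python
from h import *
C=np.array([.4958,.0181]);Y=-5.42
ax=np.array([.0944,.9955]);p=C-ax*.062
ctrl.goto([p[0],p[1],.15],R(Y))
ctrl.move_l([p[0],p[1],.07],vel=.12);print(ctrl.current_tool_pos(),ctrl.current_contact_force(),ctrl.current_grip_width()*91,ctrl.current_t())
im,cp,T=wrist('w5')
cv2.imwrite('pics/w5b.png',cv2.resize(im,None,fx=1.56,fy=1.56,interpolation=cv2.INTER_CUBIC))
d=ctrl.read_camera('side');s=ctrl.read_camera('scene')
cv2.imwrite('pics/c5.png',np.hstack([cv2.resize(s[165:245,180:270],(440,390),interpolation=cv2.INTER_CUBIC),cv2.resize(d[165:235,200:265],(360,390),interpolation=cv2.INTER_CUBIC)]))
```

```text
[ 0.4903 -0.0437  0.0705] [ 0.3694 -0.3777 -0.0137] 32.51125368895584 12.075
```

View pics/w5b.png

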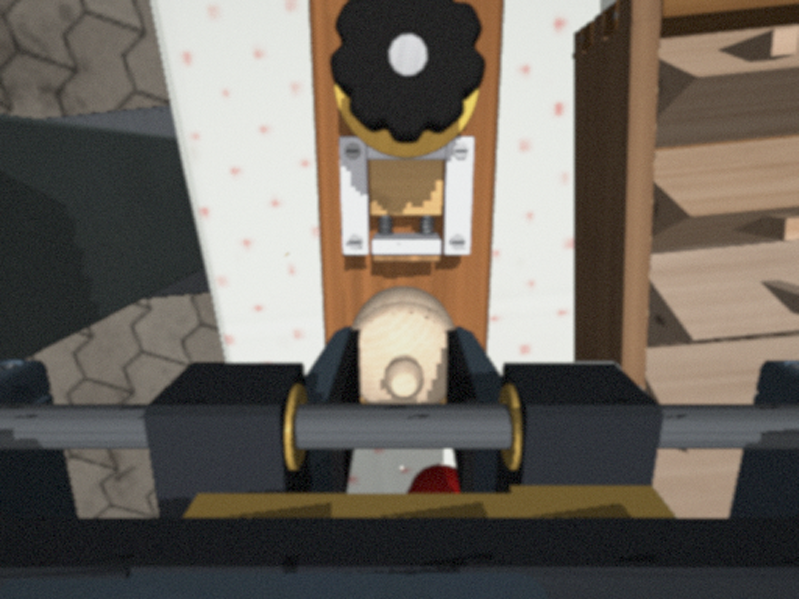

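View pics/c5.png

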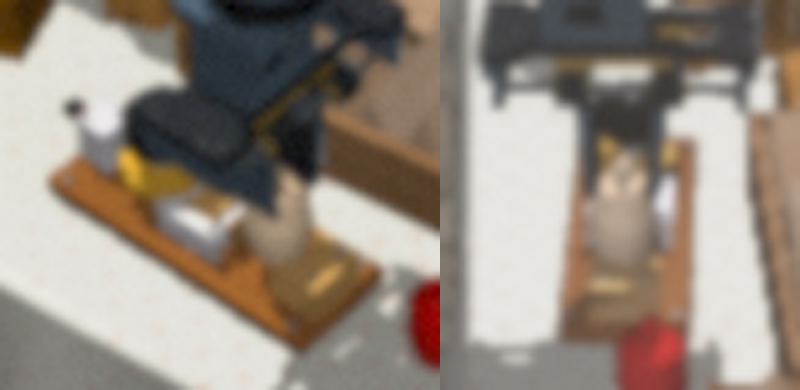

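Run:
```python
from h import *
T=np.load('pics/w5.npy');cp=ctrl.camera_params('wrist');C=np.array([.4958,.0181]);ax=np.array([.0944,.9955])
p=ctrl.current_tool_pos()
f=lambda v,u,z:((plane((u/1.56,v/1.56),cp,T,z)[:2]-C)@ax*1000)
print('tcp',(p[:2]-C)@ax*1000,'face',f(260,405,.044),'white edge',f(253,405,.044),'jar edge',f(287,404,p[2]-.008),f(290,404,p[2]-.008),'knobtop',f(377,404,p[2]+.038),'knob cap',f(54,408,.1),'rails',f(252,355,.044))
ex=np.array([ax[1],-ax[0]])
print('x knob',(plane((408/1.56,54/1.56),cp,T,.1)[:2]-C)@ex, 'jar',(plane((404/1.56,377/1.56),cp,T,p[2]+.038)[:2]-C)@ex)
```

```text
tcp -62.05804035005183 face -28.88586648051464 white edge -25.654489872682255 jar edge -36.88197623824191 -38.19382197007951 knobtop -57.115052522184435 knob cap 45.36430638304144 rails -25.18407750897141
x knob 0.00031699691526734016 jar -0.0008860825707017886
```

The knob and belly readings put the jar's axis at local y of -57 to -61. The nest is at about -61 and there is some 8 mm of clearance to the pad. Lowering now.

Run:
```python
from h import *
C=np.array([.4958,.0181]);ax=np.array([.0944,.9955]);p=C-ax*.062
print(ctrl.move_l([p[0],p[1],.0465],vel=.04,contact_N=4),ctrl.current_tool_pos(),ctrl.current_contact_force(),ctrl.current_t())
ctrl.sleep(.1)
im,cp,T=wrist('w6')
cv2.imwrite('pics/w6b.png',cv2.resize(im[:290],None,fx=1.56,fy=1.56,interpolation=cv2.INTER_CUBIC))
```

```text
True [ 0.4904 -0.0433  0.0505] [-0.3604  3.2908 10.1602] 12.7167
```

View pics/w6b.png

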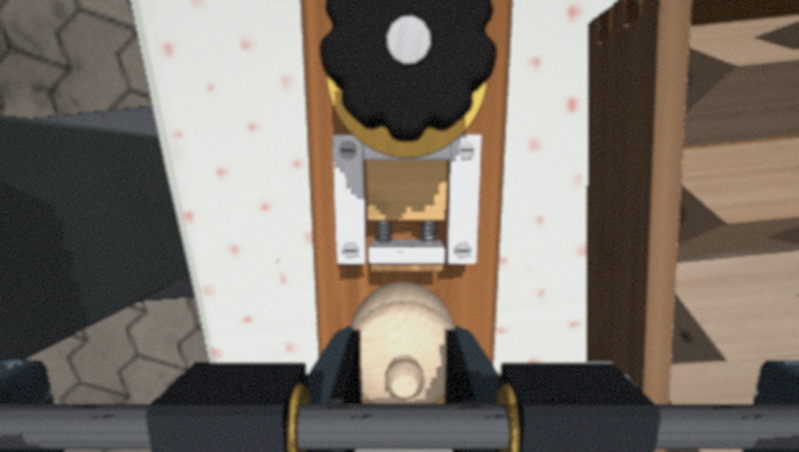

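It touched down at z = 0.0505, where seating on the base would be 0.0497, so the jar is down on the base and probably just touching the V. I'll release it and check.

Run:
```python
from h import *
C=np.array([.4958,.0181]);ax=np.array([.0944,.9955])
ctrl.command_gripper(1.0)
p=ctrl.current_tool_pos()
ctrl.move_l([p[0],p[1],.17],vel=.2);print(ctrl.current_t())
ctrl.goto([.42,-.03,.17],R(-90))
im,cp,T=wrist('w7');print(ctrl.current_t())
cv2.imwrite('pics/w7b.png',cv2.resize(im[:260],None,fx=1.56,fy=1.56,interpolation=cv2.INTER_CUBIC))
d=ctrl.read_camera('side');s=ctrl.read_camera('scene')
cv2.imwrite('pics/c7.png',np.hstack([cv2.resize(s[165:245,180:270],(440,390),interpolation=cv2.INTER_CUBIC),cv2.resize(d[165:235,200:265],(360,390),interpolation=cv2.INTER_CUBIC)]))
```

```text
14.6083
16.0333
```

View pics/w7b.png

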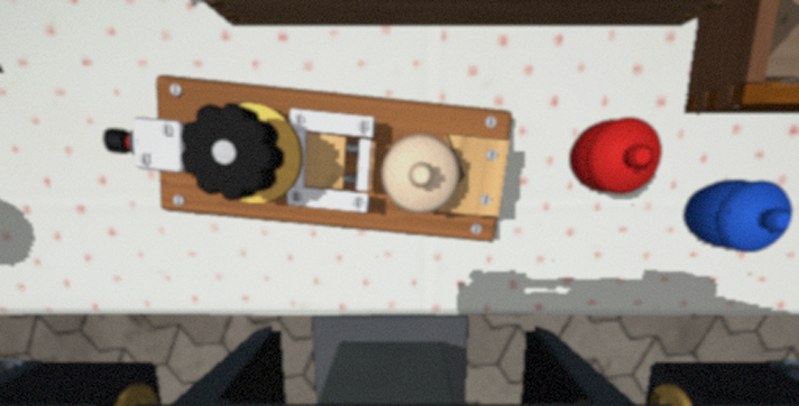

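View pics/c7.png

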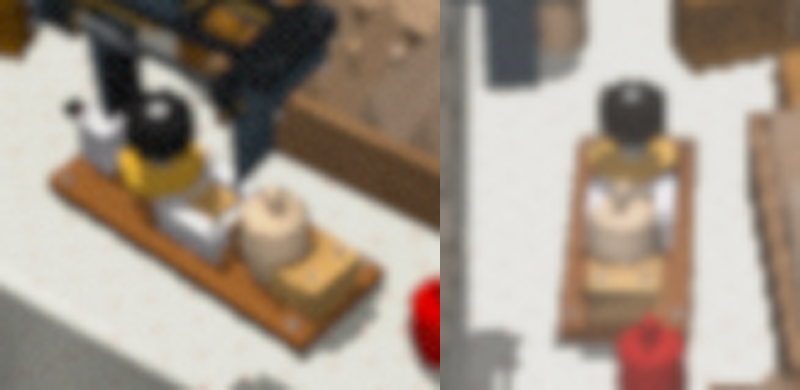

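Run:
```python
from h import *
im=cv2.imread('pics/w7.png');T=np.load('pics/w7.npy');cp=ctrl.camera_params('wrist')
C=np.array([.4958,.0181]);ax=np.array([.0944,.9955]);ex=np.array([ax[1],-ax[0]])
def loc(u,v,z):
    q=plane((u/1.56,v/1.56),cp,T,z)[:2]-C;return np.array([q@ex,q@ax])*1000
print('jar belly',loc(420.5,173,.046),'jar knob',loc(421,174,.088),'plunger',loc(105,140,.043))
hsv=cv2.cvtColor(im,cv2.COLOR_BGR2HSV)
m=(hsv[...,2]<60).astype(np.uint8);m[:60]=0;m[140:]=0;m[:,:112]=0;m[:,190:]=0
m=cv2.morphologyEx(m,cv2.MORPH_OPEN,np.ones((5,5)))
c=max(cv2.findContours(m,0,2)[0],key=cv2.contourArea);ce,r=cv2.minEnclosingCircle(c);print(ce,r)
for z in(.096,.085):
    k=plane(ce,cp,T,z);print(z,k,2*np.linalg.norm(k-plane((ce[0]+r,ce[1]),cp,T,z)),loc(ce[0]*1.56,ce[1]*1.56,z))
cap=plane((224/1.56,152/1.56),cp,T,.097);print('cap',cap,loc(224,152,.097))
for z in (.016,):print([loc(u,v,z) for u,v in((158,75),(513,111),(494,241),(161,209))])
```

```text
jar belly [ -1.4599 -59.9021] jar knob [ -1.4588 -58.6453] plunger [ -0.4737 138.3551]
(146.93409729003906, 97.62342834472656) 33.87881851196289
0.096 [0.4999 0.0607 0.096 ] 0.0553671556222425 [ 0.0085 42.8378]
0.085 [0.5001 0.0645 0.085 ] 0.057675464379410804 [-0.0862 46.6276]
cap [0.5    0.0631 0.097 ] [-0.096  45.2026]
[array([ 43.6004, 116.8758]), array([  43.9631, -118.3414]), array([ -43.6879, -118.4307]), array([-43.6436, 118.1858])]
```

The jar stands upright about 2–3 mm from the nest on the +y side, as wanted. The knob axis reads local (0, 45) from two viewpoints. I'll grip the knob and turn it by joint 6 alone, since the tool points straight down, logging the moment.

Run:
```python
from h import *
C=np.array([.4958,.0181]);ax=np.array([.0944,.9955]);k=C+ax*.045
ctrl.goto([k[0],k[1],.16],R(40))
print(ctrl.move_l([k[0],k[1],.065],vel=.12,contact_N=8),ctrl.current_tool_pos(),ctrl.current_t())
f0=ctrl.current_contact_force();t0=ctrl.current_wrist_torque();print(f0,t0)
ctrl.command_gripper(0.0)
print('w',ctrl.current_grip_width()*91,ctrl.current_contact_force(),ctrl.current_wrist_torque(),ctrl.current_tool_pos(),ctrl.current_q(),ctrl.current_t())
wrist('w8')
```

```text
False [0.5004 0.0629 0.0655] 18.925
[-0.429  -0.1595 -1.0364] [-0.0852  0.0016 -0.0061]
w 49.24605119979441 [ 8.6822 12.4473 -5.8086] [ 2.0923 -1.216   0.0071] [0.5019 0.0639 0.0653] [  0.4261  28.8665 102.0935   0.1132  48.852  -39.623 ] 19.65
```

View pics/w8.png

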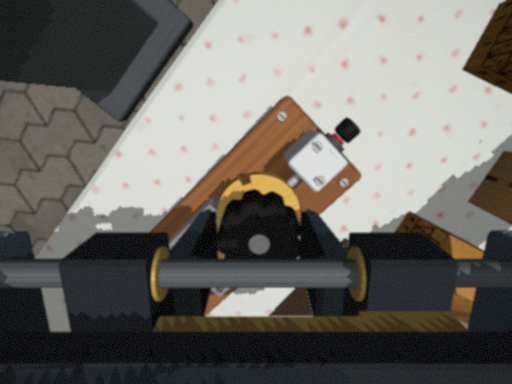

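The grip is sound at 49 mm. The knob is about 2 mm off the pad midpoint and gives a 15 N side force, so I'll null that first and then turn.

```bash
cat > rot.py <<'E'
from h import *
def st(tag=''):
    print(tag,'q6 %.2f'%ctrl.current_q()[5],'F',ctrl.current_contact_force().round(1),'Mz %.3f'%ctrl.current_wrist_torque()[2],'e6 %.3f'%ctrl.current_effort()[5],'t %.2f'%ctrl.current_t())
E
python3 - <<'E'
from rot import *
p=ctrl.current_tool_pos();cp=ctrl.camera_params('wrist');T=np.load('pics/w8.npy')
cap=plane((259,243),cp,T,.097);print('cap-tcp in tool',ctrl.current_eef_rot().T@(cap-p))
st('before')
ctrl.move_l([.5022,.0645,.065],vel=.02,ori=R(40));st('nulled')
q=np.array(ctrl.current_q());qt=ctrl.ik([.5022,.0645,.065],R(40));print(q,qt)
q=np.array(qt);q0=q[5]
for d in(3,8,15,22):
    q[5]=q0+d;ctrl.movej(q);st(d)
E
```

```text
cap-tcp in tool [-0.0009 -0.0317  0.0024]
before q6 -39.62 F [ 8.5 11.6 -5.7] Mz -0.058 e6 -0.021 t 19.70
nulled q6 -39.44 F [-1.2 -3.3  5.6] Mz 0.008 e6 0.042 t 19.98
[  0.5514  28.9759 101.8724  -0.0467  49.1788 -39.4373] [  0.5587  28.9893 101.8751  -0.      49.1356 -39.4413]
3 q6 -36.41 F [-1.2 -2.   5.7] Mz -0.080 e6 0.411 t 20.23
8 q6 -31.39 F [-1.7 -3.3  5.5] Mz -0.012 e6 0.769 t 20.48
15 q6 -24.38 F [-1.5 -3.1  4.8] Mz -0.104 e6 1.057 t 20.73
22 q6 -17.38 F [-2.3 -2.6  4.4] Mz -0.106 e6 1.037 t 20.98
```

Run:
```python
from rot import *
wrist('w9')
q=np.array(ctrl.ik([.5022,.0645,.065],R(18)));print(q)
q0=-39.44
for d in(29,36,42,45):
    q[5]=q0+d;ctrl.movej(q);st(d)
print(ctrl.current_grip_width()*91)
wrist('w10')
a=cv2.imread('pics/w9.png');b=cv2.imread('pics/w10.png')
cv2.imwrite('pics/c10.png',np.hstack([cv2.resize(x[70:300,130:390],None,fx=1.5,fy=1.5,interpolation=cv2.INTER_CUBIC) for x in(a,b)]))
```

```text
[  0.5587  28.9893 101.8751  -0.      49.1356 -17.4413]
29 q6 -10.38 F [-1.1 -3.3  5.8] Mz -0.048 e6 1.060 t 21.28
36 q6 -3.38 F [-2.3 -3.9  5.3] Mz -0.018 e6 1.094 t 21.53
42 q6 2.61 F [-2.  -2.8  6.5] Mz -0.010 e6 0.962 t 21.78
45 q6 5.59 F [-1.5 -2.6  5.2] Mz -0.037 e6 0.417 t 22.03
49.14485798849775
```

View pics/c10.png

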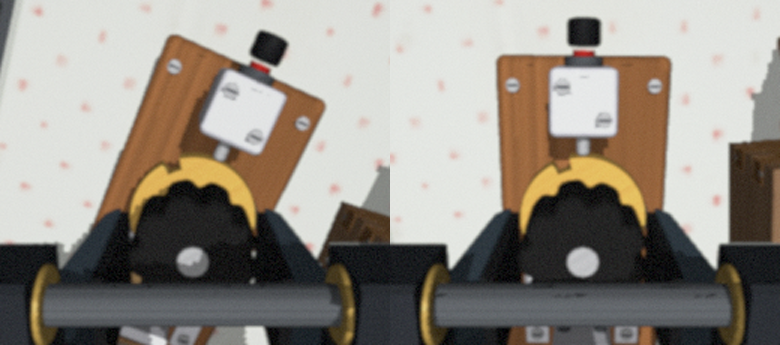

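Both crops show the red band out at (258,68) and (583,54), and the disc's notch turning with the tool. The notch is now at (567,162), about 15° short of the plunger. So I expect the drop near 60°, and I'll go in 1° steps with a watch on the moment.

Run:
```python
from rot import *
q=np.array(ctrl.ik([.5022,.0645,.065],R(-5)))
q0=-39.44;base=[]
for d in(48,50,52,53,54,55,56):
    q[5]=q0+d;ctrl.movej(q);ctrl.sleep(.05);st(d)
    if abs(ctrl.current_wrist_torque()[2])>.3: print('STOP');break
wrist('w11')
a=cv2.imread('pics/w11.png')
cv2.imwrite('pics/c11.png',cv2.resize(a[60:260,150:370],None,fx=3,fy=3,interpolation=cv2.INTER_CUBIC))
```

```text
48 q6 8.57 F [-2.3 -2.9  5.9] Mz 0.027 e6 0.154 t 22.38
50 q6 10.57 F [-1.5 -3.   5.7] Mz 0.019 e6 0.092 t 22.68
52 q6 12.57 F [-1.1 -2.4  5.2] Mz 0.025 e6 0.098 t 22.98
53 q6 13.56 F [-1.4 -2.7  5.5] Mz 0.165 e6 0.147 t 23.28
54 q6 14.56 F [-2.  -2.9  5.6] Mz 0.162 e6 0.133 t 23.58
55 q6 15.56 F [-1.6 -2.4  6.4] Mz 0.078 e6 0.119 t 23.88
56 q6 16.57 F [-2.6 -3.6  6.4] Mz 0.069 e6 0.074 t 24.18
```

View pics/c11.png

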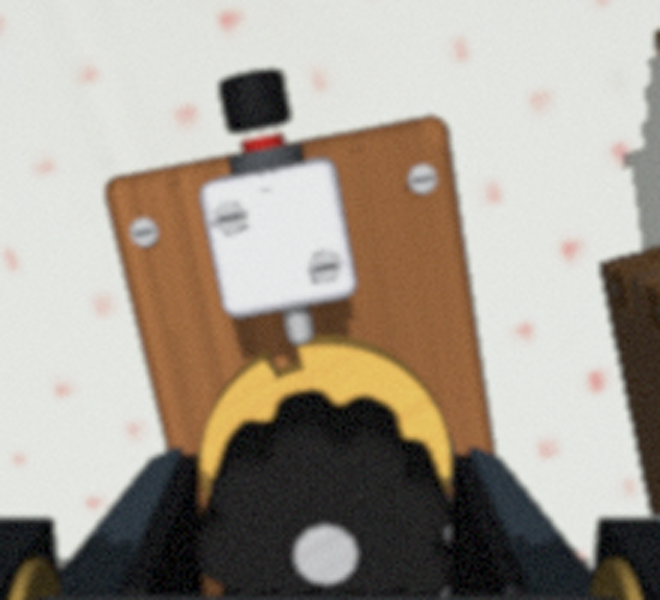

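The band is still red. The notch at (284,362) is 21.7° left of the disc's centre line and the plunger tip at (302,335) is 10°, so about 11° remain. Continuing.

Run:
```python
from rot import *
q=np.array(ctrl.ik([.5022,.0645,.065],R(-16)))
q0=-39.44
for d in(58,60,61,62,63,64):
    q[5]=q0+d;ctrl.movej(q);ctrl.sleep(.05);st(d)
    if abs(ctrl.current_wrist_torque()[2])>.3: print('STOP');break
wrist('w12')
a=cv2.imread('pics/w12.png')
cv2.imwrite('pics/c12.png',cv2.resize(a[60:260,150:370],None,fx=3,fy=3,interpolation=cv2.INTER_CUBIC))
```

```text
58 q6 18.57 F [-1.2 -3.6  6.2] Mz -0.087 e6 0.016 t 24.53
60 q6 20.57 F [-1.5 -3.4  5.1] Mz -0.068 e6 0.049 t 24.83
61 q6 21.57 F [-1.4 -1.8  5. ] Mz -0.073 e6 -0.052 t 25.13
62 q6 22.57 F [-1.2 -2.7  5.6] Mz -0.054 e6 0.003 t 25.43
63 q6 23.56 F [-1.9 -2.6  5.7] Mz 0.035 e6 0.098 t 25.73
64 q6 24.56 F [-0.8 -2.3  6.3] Mz 0.017 e6 0.128 t 26.03
```

View pics/c12.png

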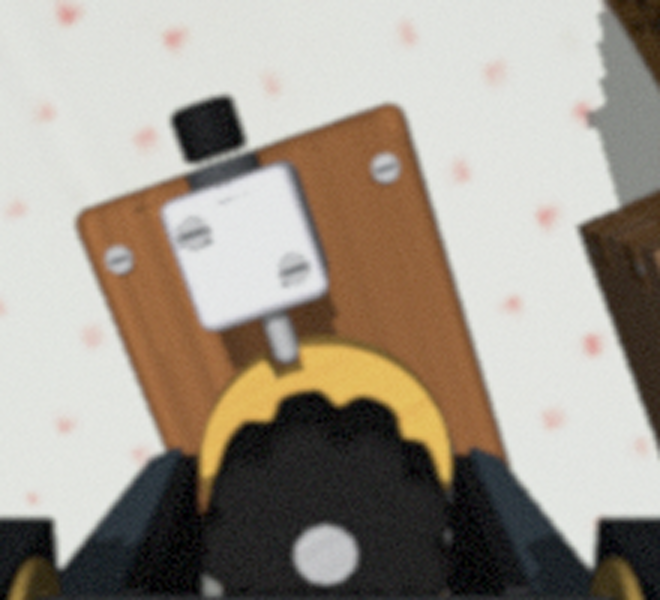

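The red band is gone and the plunger tip sits inside the notch at (285,350). The moment is near zero, so it has dropped without touching the far wall. I stop turning here. Next I release, retreat straight up and verify.

Run:
```python
from rot import *
ctrl.command_gripper(1.0);st('open')
p=ctrl.current_tool_pos();ctrl.move_l([p[0],p[1],.17],vel=.2)
ctrl.goto([.42,.03,.17],R(-90));st()
im,cp,T=wrist('w13')
C=np.array([.4958,.0181]);ax=np.array([.0944,.9955])
cv2.imwrite('pics/c13.png',cv2.resize(im[20:180,40:360],None,fx=2.5,fy=2.5,interpolation=cv2.INTER_CUBIC))
d=ctrl.read_camera('side');s=ctrl.read_camera('scene')
cv2.imwrite('pics/side13.png',d);cv2.imwrite('pics/scene13.png',s)
cv2.imwrite('pics/c13b.png',np.hstack([cv2.resize(s[165:245,180:270],(440,390),interpolation=cv2.INTER_CUBIC),cv2.resize(d[165:235,200:265],(360,390),interpolation=cv2.INTER_CUBIC)]))
```

```text
open q6 24.56 F [ 0.4 -0.4 -0.1] Mz 0.026 e6 -0.000 t 26.87
 q6 85.85 F [-0.6  0.5 -0.7] Mz 0.007 e6 0.210 t 28.58
```

View pics/c13.png

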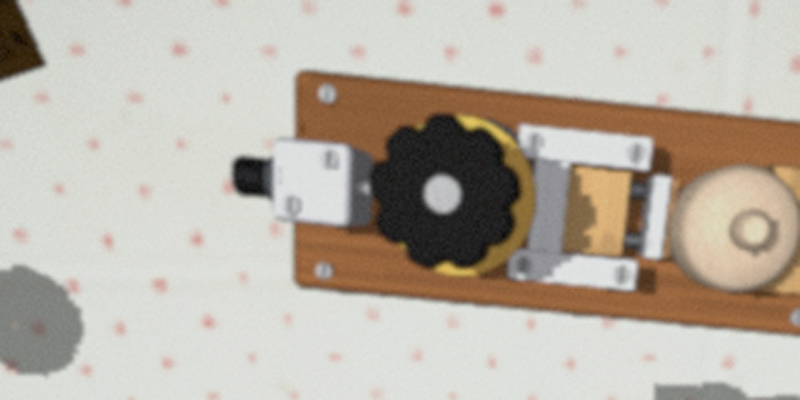

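View pics/c13b.png

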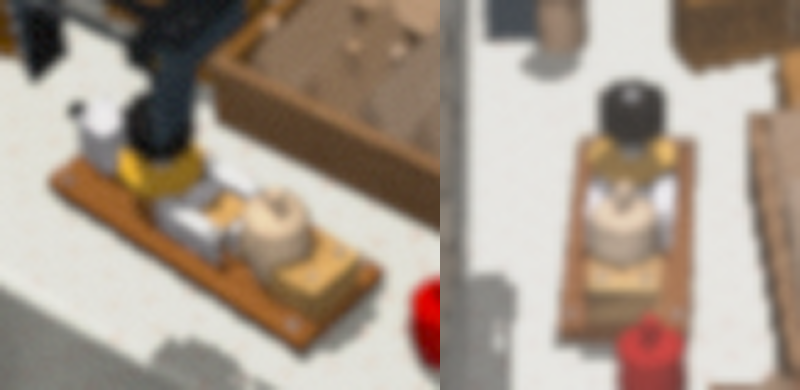

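View pics/scene13.png

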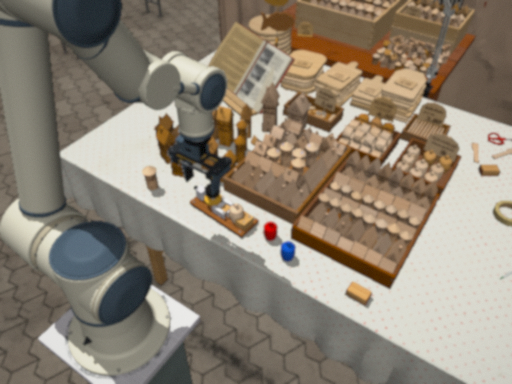

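After release, no red band shows behind the button at (250,175), and the cork pad is up against the upright jar at (735,228). The tower and sanding block look unmoved. One numeric check before handing in.

Run:
```python
from rot import *
T=np.load('pics/w13.npy');cp=ctrl.camera_params('wrist');C=np.array([.4958,.0181]);ax=np.array([.0944,.9955]);ex=np.array([ax[1],-ax[0]])
def loc(u,v,z):
    q=plane((u/2.5+40,v/2.5+20),cp,T,z)[:2]-C;return np.array([q@ex,q@ax])*1000
print('plunger',loc(233,175,.043),'jar belly',loc(735,228,.046),'jar knob',loc(755,230,.088),'base end',loc(297,180,.016))
a,b=cv2.imread('pics/scene0.png'),cv2.imread('pics/scene13.png')
for n,(x,y,w,h) in {'block':(340,278,36,28),'tower':(138,160,28,34)}.items():
    t=a[y:y+h,x:x+w];r=cv2.matchTemplate(b[y-8:y+h+8,x-8:x+w+8],t,cv2.TM_CCOEFF_NORMED);_,s,_,l=cv2.minMaxLoc(r);print(n,'shift px',l[0]-8,l[1]-8,s)
ctrl.sign_off()
```

```text
plunger [ -0.283  134.1879] jar belly [ -1.2874 -63.1739] jar knob [ -1.5551 -60.0315] base end [  0.5527 117.6518]
block shift px 0 0 0.9991298317909241
tower shift px 0 0 0.999110996723175
the job is handed in; nothing more can be done
```

The light-wood jar is clamped upright in the V with the plunger in the notch. I handed the job in at about 29 s of the 61 s; it gave no verdict.

**What I did:** I set the jar in the V about 2–3 mm to the +y side of the nest. I turned the knob clockwise 64° (1.12 rad), in 1–2° steps from 48° on. I stopped when the red band had vanished and the plunger tip was in the notch. The moment on the knob never read above about 0.17 N m. I found the drop from the wrist pictures, because the moment showed no clear kick.

**Last checks:**
- **Plunger:** the button face moved from 138.4 to 134.2 mm in my measure, a drop of 4.2 mm. My absolute scale reads about 2 mm high.
- **Jar:** its axis reads 60–63 mm from the clamp's centre, against a nest I estimated at 61 mm from the V's shape. It is upright, down on the base, and the cork pad is against it.
- **Sanding block and tower:** 0 px shift in the scene view. I did not check the house separately, but the arm never went near it.

**Did not match or not checked:**
- **Grip on the jar:** it read 32 mm where the lid rim should give 46 mm, and the jar sat about 3 mm off the pad centre. It held, and I allowed for the offset when placing it.
- **Presser force:** I could not measure it. I only saw that the pad touches the jar and pushed it home.

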